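# Charge the bench mill, close its interlocked cover and start it

## Task

Charge the bench mill: put every stray hexagonal grinding piece from the bench into the tray with the others, then tip the whole trayful into the mill's mouth and stand the empty tray upright back on its mat. With all the pieces in, lay the cover squarely and flat over the mouth, its tongue holding the sensing pin down by itself, and after that press the start button; leave the bottle, beaker and jar as they are.

Things in the scene. Friction and masses are not known exactly. Their poses are not given: they have to be found in the camera images.
- in0_mid (a point): Grey-brown hexagonal stoneware grinding piece, a hexagonal prism 28 mm across its flats, 32 mm across its corners, 28 mm tall, 45 g; the point is its centre, 14 mm from either end. z is the prism's axis; one pair of flats faces +x and -x, the other flats are 60 degrees on. It starts standing in the tray.
- in1_mid (a point): Grey-brown hexagonal stoneware grinding piece, a hexagonal prism 28 mm across its flats, 32 mm across its corners, 28 mm tall, 45 g; the point is its centre, 14 mm from either end. z is the prism's axis; one pair of flats faces +x and -x, the other flats are 60 degrees on. It starts standing in the tray.
- in2_mid (a point): Grey-brown hexagonal stoneware grinding piece, a hexagonal prism 28 mm across its flats, 32 mm across its corners, 28 mm tall, 45 g; the point is its centre, 14 mm from either end. z is the prism's axis; one pair of flats faces +x and -x, the other flats are 60 degrees on. It starts standing in the tray.
- out0_mid (a point): Grey-brown hexagonal stoneware grinding piece, a hexagonal prism 28 mm across its flats, 32 mm across its corners, 28 mm tall, 45 g; the point is its centre, 14 mm from either end. z is the prism's axis; one pair of flats faces +x and -x, the other flats are 60 degrees on. It starts standing on the bench, outside the tray; two to four of these four identical stray pieces are present, absent ones read None.
- out1_mid (a point): Grey-brown hexagonal stoneware grinding piece, a hexagonal prism 28 mm across its flats, 32 mm across its corners, 28 mm tall, 45 g; the point is its centre, 14 mm from either end. z is the prism's axis; one pair of flats faces +x and -x, the other flats are 60 degrees on. It starts standing on the bench, outside the tray; two to four of these four identical stray pieces are present, absent ones read None.
- out2_mid (a point): Grey-brown hexagonal stoneware grinding piece, a hexagonal prism 28 mm across its flats, 32 mm across its corners, 28 mm tall, 45 g; the point is its centre, 14 mm from either end. z is the prism's axis; one pair of flats faces +x and -x, the other flats are 60 degrees on. It starts standing on the bench, outside the tray; two to four of these four identical stray pieces are present, absent ones read None.
- out3_mid (a point): Grey-brown hexagonal stoneware grinding piece, a hexagonal prism 28 mm across its flats, 32 mm across its corners, 28 mm tall, 45 g; the point is its centre, 14 mm from either end. z is the prism's axis; one pair of flats faces +x and -x, the other flats are 60 degrees on. It starts standing on the bench, outside the tray; two to four of these four identical stray pieces are present, absent ones read None.
- tray_floor (a point): Open steel tray, 160 mm long (x), 100 mm wide (y), loose, 350 g: floor 3 mm thick, walls 30 mm high and 3 mm thick at both sides and at the closed end (-x). The +x end is the pouring end: it has no wall, and the last 22 mm of the floor rise 4 mm. Pieces leave over it once it is tipped some 45 to 60 degrees. The point is the centre of the floor, 3 mm above the tray's underside; z is up out of the tray.
- tray_bar (a point): The tray's carrying bar, black, across the tray (along its y) between two uprights: 14 mm thick (tray x), 20 mm high, 100 mm long, with 92 mm free between the uprights; the point is its centre, 75 mm above the tray's underside and 30 mm behind the tray's centre (towards the closed end). Axes as the tray. There is 62 mm clear beneath the bar.
- mat: Black rubber mat, 200 x 150 x 2 mm, fixed to the bench, the tray's place; at the start the tray stands on it. Origin at the centre of its underside, z up, its x along the 200 mm side (the tray stands lengthwise on it).
- mouth (a point): Centre of the charging mouth of the bench mill, at the height of its rim (110 mm above the bench). The mouth is square, 120 x 120 mm inside, 98 mm deep to a flat floor; a 12 mm thick collar surrounds it and stands 20 mm above the mill's deck. The mill (fixed, 300 mm long in x, 200 mm wide in y, deck 90 mm high) reaches from 95 mm on the -x side of this point to 205 mm on its +x side; x points along the mill towards the sensing pin and the start button, z up.
- pin_tip (a point): Tip of the mill's sensing pin (cover interlock): an upright sprung steel pin, 10 mm across, in a black block on the deck, 93 mm from the mouth's centre along the mill's +x. Its tip stands 9 mm above the collar's rim when free.
- pin (a joint): How far the sensing pin is pressed down, m: 0 free, 0.009 when the cover lies flat on the collar and on it, 0.010 at its stop. About 0.4 N starts it, 0.9 N holds it fully down.
- cover_handle (a point): Middle of the bar handle of the loose hopper cover, 40 mm above the cover's underside. The bar is black, 74 mm long (cover x), 16 mm thick (y), 16 mm high, on two posts at its ends (44 mm free between them); 24 mm clear beneath it. Axes as the cover.
- cover_under (a point): Centre of the underside of the cover's square plate: aluminium, 150 x 150 x 8 mm, about 450 g in all, with a tongue 36 mm wide, 41 mm long and 8 mm thick that sticks out at the middle of its +x side. Lying on the collar with the tongue towards the pin, the tongue covers the pin. z up out of the cover, on the handle's side. The cover starts on the bench.
- start (a joint): How far the start button is pressed, m: 0 free, 0.006 fully down (5 N; 1.5 N starts it). Springs back.
- start_top (a point): Centre of the top of the start button, a grey round button 28 mm across in a black ring on the mill's deck, 167 mm from the mouth's centre along the mill's +x. Pressed straight down.
- bottle: Bystander: clear reagent bottle with blue cap, 68 mm across, 140 mm tall. Origin at the centre of its foot.
- beaker: Bystander: glass beaker, 72 mm across, 90 mm tall. Origin at the centre of its foot.
- sample_jar: Bystander: small white jar with red cap, 40 mm across, 55 mm tall. Origin at the centre of its foot.

How it is judged:
By the outcome, as a careful person would: the job done as asked, in the order asked, and still so for the second after the job is handed in, with the robot touching nothing.
Of out0, out1, out2, out3 only 2 to 4 are there at a start; the rules pass over those that are not, and their reading is None.
At some moment in a run one of out0, out1, out2, out3, cover may be knocked a few centimetres aside while the robot is not near it.
It also fails if it takes over 210 s, if anything falls off the work surface, if the arm or the gripper's body presses on something with over 40 N, if the wrist force passes 120 N, or if a joint passes its speed limit or range.

## Robot

A 6-joint arm with a two-finger parallel gripper is mounted at the origin on the work surface. World frame = base frame: x ahead of the robot, y to its left, z up, the work surface at z = 0. Lengths are in mm, angles in rad, forces in N, time in s.
With the tool pointing down it reaches from about 350 to 850 mm from the base axis. Payload 8.1 kg.
Tool frame: the origin (TCP) lies on the centre line of the jaws, within the pads' length; the fingertips stand 8 mm ahead of it and the grasp point (between the pads) lies 11 mm behind it (r.tips_ahead is the distance from the TCP to the fingertips, in mm); y points along the fingers, z is the direction in which the jaws open and shut, and the axes are right-handed (so a half turn about y gives the same grasp; the last joint's range is limited). The gripper opens to 93 mm and grips with 3 to 60 N. Pads are 15 mm wide; open, the fingers measure 128 mm over their backs; the gripper's body (75 mm by 188 mm) begins 65 mm behind the grasp point.
Start: joints at [1.117, 0.13, 1.488, -0, 1.523, -0.085], TCP at [216.277, 559.669, 226.635] pointing down, gripper open.
Joint ranges: [-2.96, 2.96], [-0.89, 2.26], [0.02, 2.5], [-1.34, 4.48], [0, 2.73], [-2.66, 2.66]. Speed limits (rad/s): [2.39, 2.39, 2.79, 3.14, 3.14, 3.14].

## Interface

Orientations are given as a unit quaternion [w, x, y, z].
In Python, from cell import r gives the robot as it stands. The module is installed in compiled form; this text tells all that it offers. Calls block until the motion is done:
- r.move_pose(position, orientation): joint-space move of the TCP to a pose.
- r.move_l(position, rot=None, feed=150, f_stop=None): straight line of the TCP; rot=None keeps the orientation; feed is the mean speed in mm/s. With f_stop (N) it stops when the force on the tool has changed by that much, and returns True; else False.
- r.set_joints(angles): joint-space move.
- r.grip(opening, squeeze=None): finger opening in mm; squeeze is the grip in N (None keeps the last); returns when the fingers have stopped.
- r.pause(seconds).
- r.ik(position, orientation): joint angles nearest the present ones, or None.
- r.get_image(name): name is "scene" or "top" or "wrist"; returns a dict with "pixels" (480x640x3 uint8, red, green, blue), "depth" (480x640 float32, mm along the optical axis (not along the pixel's ray), 0 where there is no reading), "fx", "fy", "cx", "cy" (pixels), "cam_to_world" (4x4, takes a point from camera to world coordinates); the wrist camera has in their place "mount" (4x4, takes a point from camera to tool coordinates, whose origin is the TCP and whose axes are the tool frame's). Camera axes: x right, y down, z forward; pixel columns grow to the right and rows downward; lengths in mm; the calibration is good to about 2 mm. A picture is of the moment at which its call begins: read the wrist's pose just before it.
A pose or a line that the arm cannot do raises r.IKError and nothing moves.
- r.sign_off(): hands the job in, once; it reports no verdict.
Readings, each from a call of its own:
- r.read_time(): time.
- r.read_joint_positions(): joint angles.
- r.read_dq(): joint speeds.
- r.read_effort(): joint torques, N m.
- r.read_position(): TCP position.
- r.read_eef_rot(): TCP orientation.
- r.read_force(): force on the tool from outside, world axes, zero at the start.
- r.read_torque(): the same for the moment, N m.
- r.read_width(): finger opening in mm.
Only numpy, scipy, OpenCV 4.12 (cv2) and the standard library are available. Lean on these libraries where they do the work, as an engineer would, in place of code of your own. Each camera call takes 0.05 s, during which the arm holds its last target. There are 200 camera calls.

## Working session

There is one attempt and no reset: what is moved stays moved. The work goes in short steps, each a Python script; the robot and the scene stay as the last script left them, time stands still between calls to the robot, and variables do not carry over. Pictures are saved under pics/ and viewed, about 12 in all and at most 16, crops included, and the job is handed in when it is done.

```bash
mkdir -p pics; cat > h.py <<'E'
import numpy as np, cv2
from cell import r
from scipy.spatial.transform import Rotation as R
def save(im,n): cv2.imwrite(f'pics/{n}.png',im['pixels'][:,:,::-1])
def pose():
    T=np.eye(4);q=np.array(r.read_eef_rot());T[:3,:3]=R.from_quat(q[[1,2,3,0]]).as_matrix();T[:3,3]=r.read_position();return T
def shot(n):
    if n=='wrist': T=pose();im=r.get_image(n);im['T']=T@np.array(im['mount'])
    else: im=r.get_image(n);im['T']=np.array(im['cam_to_world'])
    return im
def cloud(im):
    v,u=np.mgrid[:480,:640];d=im['depth']
    p=np.stack([(u-im['cx'])/im['fx']*d,(v-im['cy'])/im['fy']*d,d],-1)
    w=p@im['T'][:3,:3].T+im['T'][:3,3];w[d<=0]=np.nan;return w
def ray(im,u,v,z):
    d=im['T'][:3,:3]@np.array([(u-im['cx'])/im['fx'],(v-im['cy'])/im['fy'],1]);o=im['T'][:3,3]
    return o+d*(z-o[2])/d[2]
E
python3 - <<'E'
from h import *
print(r.read_time(),r.read_position(),r.read_eef_rot(),r.tips_ahead)
print(pose().round(3))
for n in ['scene','top']:
    im=shot(n);save(im,n);np.savez('pics/'+n,**im);print(n,im['T'].round(3),im['fx'])
E
```

```text
0.0 [216.0393373  559.16515178 225.60896157] [-0.69449226  0.69573949 -0.12983992  0.12949383] 8.0
[[ 9.33000e-01 -1.00000e-03  3.61000e-01  2.16039e+02]
 [-3.61000e-01 -2.00000e-03  9.33000e-01  5.59165e+02]
 [-0.00000e+00 -1.00000e+00 -2.00000e-03  2.25609e+02]
 [ 0.00000e+00  0.00000e+00  0.00000e+00  1.00000e+00]]
scene [[ 7.500000e-01  4.830000e-01 -4.520000e-01  1.039139e+03]
 [ 6.610000e-01 -5.500000e-01  5.100000e-01 -5.491260e+02]
 [-2.000000e-03 -6.820000e-01 -7.320000e-01  8.625550e+02]
 [ 0.000000e+00  0.000000e+00  0.000000e+00  1.000000e+00]] 505.0123508911127
top [[ 1.200000e-02 -9.970000e-01  7.200000e-02  4.562350e+02]
 [-1.000000e+00 -1.200000e-02 -2.000000e-03 -1.146200e+01]
 [ 2.000000e-03 -7.200000e-02 -9.970000e-01  1.374979e+03]
 [ 0.000000e+00  0.000000e+00  0.000000e+00  1.000000e+00]] 583.3255220034697
```

View pics/top.png

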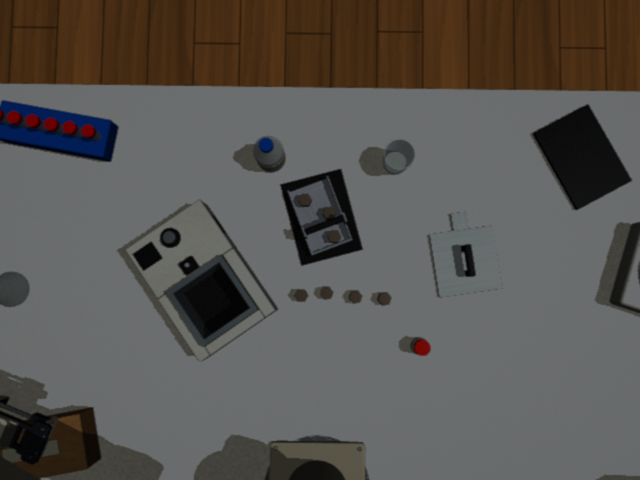

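View pics/scene.png

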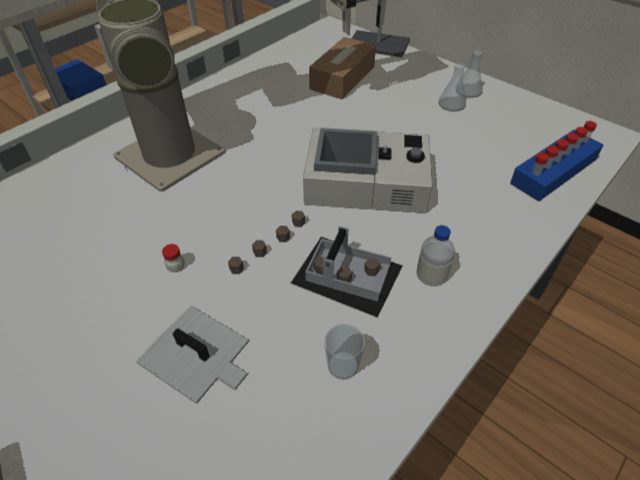

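The top view shows four strays in a row at about (301,295), (326,293), (355,297) and (384,298). The tray is at (322,217) with its open end up, and it holds three pieces. The mill's mouth is at (212,300), with the pin at (188,265) and the button at (170,237). The cover is at (466,260) with its tongue up. Next I'll get rough positions, then look from close by.

```bash
cat >> h.py <<'E'
def blobs(mask,lo=20,hi=1e9):
    n,l,s,c=cv2.connectedComponentsWithStats(mask.astype(np.uint8));return [(c[i],l==i) for i in range(1,n) if lo<s[i,4]<hi]
def down(a):
    """tool pointing down, jaws opening along world direction at angle a"""
    z=np.array([np.cos(a),np.sin(a),0]);y=np.array([0,0,-1.]);x=np.cross(y,z)
    q=R.from_matrix(np.c_[x,y,z]).as_quat();return q[[3,0,1,2]]
E
python3 - <<'E'
from h import *
im=dict(np.load('pics/top.npz'));w=cloud(im)
for n,(u,v) in dict(s0=(301,295),s1=(326,293),s2=(355,297),s3=(384,298),in0=(304,200),in1=(328,213),in2=(333,237),barL=(307,233),barR=(343,217),mouth=(212,300),pin=(188,265),btn=(170,237),cov=(466,260),tong=(458,220),cA=(430,236),cB=(494,226),cC=(501,290),cD=(438,297),mill1=(205,201),mill2=(275,310),mill3=(203,360),mill4=(124,250),bottle=(266,145),beaker=(395,160),jar=(421,347)).items():
    print(n,w[v,u].round(0), ray(im,u,v,28 if n[0]=='s' else 110).round(0)[:2])
import itertools
for yaw in (0,):
  for p in [(450,10,200),(450,10,350)]: print(r.ik(p,down(np.pi/2)))
E
```

```text
s0 [444.  41.  32.] [444.  41.]
s1 [449. -16.  31.] [449. -16.]
s2 [440. -83.  27.] [440. -83.]
s3 [ 439. -150.   29.] [ 439. -150.]
in0 [663.  37.  35.] [651.  34.]
in1 [633. -19.  36.] [623. -19.]
in2 [578. -31.  31.] [571. -30.]
barL [581.  27.  88.] [579.  27.]
barR [618. -52.  85.] [615. -51.]
mouth [429. 248.  13.] [431. 230.]
pin [506. 281. 122.] [506. 284.]
btn [567. 325. 109.] [567. 325.]
cov [ 528. -335.   47.] [ 524. -319.]
tong [ 624. -325.   12.] [ 611. -302.]
cA [ 585. -259.   11.] [ 576. -241.]
cB [ 611. -412.    2.] [ 599. -381.]
cC [ 461. -428.    0.] [ 460. -395.]
cD [ 442. -279.    7.] [ 443. -258.]
mill1 [663. 273.   0.] [647. 251.]
mill2 [410.  96.  77.] [411.  93.]
mill3 [297. 256.  60.] [303. 246.]
mill4 [544. 461.   2.] [537. 424.]
bottle [766. 117. 137.] [773. 120.]
beaker [ 767. -177.    4.] [ 743. -164.]
jar [ 331. -230.   58.] [ 336. -222.]
[-9.17778700e-02 -2.73886709e-01  1.92167997e+00 -4.44089210e-16
  1.49379940e+00 -1.66257420e+00]
[-9.17778700e-02 -2.95623332e-01  1.66876922e+00 -4.44089210e-16
  1.76844677e+00 -1.66257420e+00]
```

```bash
python3 - <<'E'
from h import *
r.move_pose([480,-40,420],down(0))
im=shot('wrist');save(im,'w1');np.savez('pics/w1',**im);print(im['T'].round(2),im['fx'],np.array(im['mount']).round(2),r.read_time())
E
```

```text
[[ 1.0000e+00  0.0000e+00 -0.0000e+00  4.7899e+02]
 [ 0.0000e+00 -9.5000e-01 -3.0000e-01  4.3710e+01]
 [-0.0000e+00  3.0000e-01 -9.5000e-01  5.7898e+02]
 [ 0.0000e+00  0.0000e+00  0.0000e+00  1.0000e+00]] 367.35888526267036 [[   0.      0.95    0.3   -83.09]
 [  -0.     -0.3     0.95 -159.31]
 [   1.     -0.      0.     -1.05]
 [   0.      0.      0.      1.  ]] 2.575
```

View pics/w1.png

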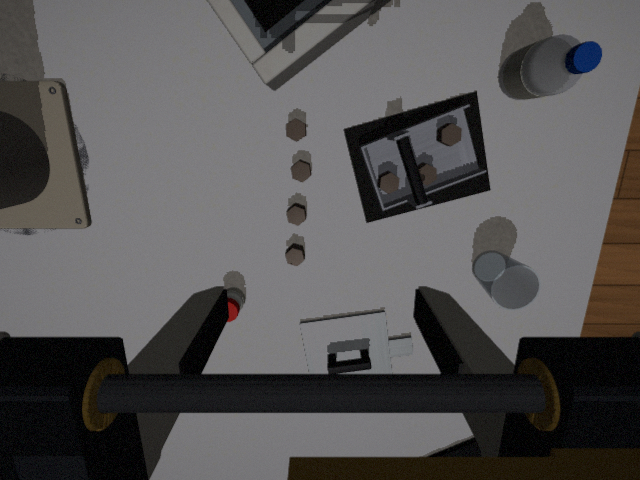

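The wrist view from 420 mm shows the strays at (296,129), (301,170), (296,213) and (295,255). The tray's pieces are at (389,181), (428,172) and (449,133), and the open end is to the right. I'll measure the strays and the tray.

```bash
cat >> h.py <<'E'
def pieces(im,zmin,zmax):
    """brown tops: centre by depth cloud restricted to height band"""
    w=cloud(im);p=im['pixels'].astype(int);m=(p[...,0]-p[...,2]>12)&(w[...,2]>zmin)&(w[...,2]<zmax)
    m=cv2.morphologyEx(m.astype(np.uint8),cv2.MORPH_OPEN,np.ones((3,3)))
    out=[]
    for c,b in blobs(m,40,5000):
        P=w[b];z=np.median(P[:,2]);uv=np.argwhere(b)[:,::-1]
        Q=np.array([ray(im,u,v,z)[:2] for u,v in uv]);out.append((Q.mean(0),z,len(uv),Q))
    return out
def hexang(Q):
    """flat-normal direction (mod 60 deg) of a hexagon's top points: width smallest there"""
    a=np.radians(np.arange(0,60,2));D=np.stack([np.ptp(Q@np.array([np.cos(a+k*np.pi/3),np.sin(a+k*np.pi/3)]),axis=0) for k in range(3)]).sum(0)
    return a[D.argmin()],D.min()/3,D.max()/3
E
python3 - <<'E'
from h import *
im=dict(np.load('pics/w1.npz'));w=cloud(im)
for c,z,n,Q in pieces(im,22,45): print(c.round(1),round(z,1),n,np.degrees(hexang(Q)[0]).round(),np.round(hexang(Q)[1:],1))
for u,v in [(389,181),(428,172),(449,133)]: print(w[v,u].round(1),im['pixels'][v,u])
# bar: dark, 70<z<95 in tray region
W=w;m=(W[...,2]>70)&(W[...,2]<95)&(im['pixels'].max(-1)<60)&(W[...,1]>-110)&(W[...,1]<80)&(W[...,0]>530)&(W[...,0]<680)
P=W[m];c=P[:,:2].mean(0);e=np.linalg.eigh(np.cov((P[:,:2]-c).T))[1][:,1]
print('bar',c,len(P),np.percentile(P[:,2],[5,50,95]),np.degrees(np.arctan2(e[1],e[0])), np.ptp((P[:,:2]-c)@e))
top=P[P[:,2]>82];print(top[:,:2].mean(0),cv2.minAreaRect(top[:,:2].astype(np.float32)))
# mat
m=(im['pixels'].max(-1)<45)&(W[...,2]<10)&(W[...,0]>480)&(W[...,0]<760)&(abs(W[...,1])<160)
b=max(blobs(m,200),key=lambda t:t[1].sum())[1];P=W[b]
print('mat',cv2.minAreaRect(P[:,:2].astype(np.float32)),np.median(P[:,2]))
E
```

```text
[443.2  41.2] 29.1 252 0.0 [25.3 27. ]
[664.5  35.8] 34.6 230 6.0 [25.1 26. ]
[449. -17.] 29.2 240 58.0 [25.8 26.5]
[636.3 -19.9] 34.3 159 26.0 [22.9 24.2]
[580.2 -32.9] 34.2 228 56.0 [25.7 26.5]
[441.2 -83.3] 29.4 224 8.0 [25.9 27.5]
[ 437.5 -150. ] 29.3 186 58.0 [25.2 25.9]
[579.5 -30.2  35.1] [63 55 50]
[636.4 -17.3  32.8] [64 58 53]
[661.1  37.6  33.9] [59 50 43]
bar [598.68855526  -9.08200663] 920 [75.63991277 87.65447499 89.47298841] 111.22207684218972 100.29715192170674
[599.27975641  -8.70461605] ((599.5126342773438, -8.996837615966797), (21.7534122467041, 98.43980407714844), 21.705867767333984)
mat ((628.7064819335938, -2.1885452270507812), (199.4132537841797, 149.5459442138672), 15.388904571533203) 3.2139987396427614
```

Measurements agree: stray tops read 29 mm, tray pieces about 34 mm, the bar is 100 mm long with its top at about 87 mm, and the mat is 199×150 mm. Now I'll pick the strays, holding each near its top so the fingers clear the tray walls.

```bash
cat >> h.py <<'E'
TA=np.radians(21.5);TC=np.array([627,2.])
def tray(x,y): return TC+np.array([x*np.cos(TA)-y*np.sin(TA),x*np.sin(TA)+y*np.cos(TA)])
def wrap(a,per): return (a+per/2)%per-per/2
def look(p):
    im=shot('wrist');c=[t for t in pieces(im,18,45) if np.hypot(*(t[0]-p))<60]
    return min(c,key=lambda t:np.hypot(*(t[0]-p)))
def pick(p,spot):
    p=np.array(p,float);r.move_pose([*p,140],down(0));r.grip(60)
    c,z,n,Q=look(p);a,d0,d1=hexang(Q);a=wrap(a,np.pi/3)
    print('seen',c.round(1),round(z,1),n,np.degrees(a).round(),round(d0,1),round(d1,1))
    r.move_pose([*c,70],down(a));r.move_l([*c,24],feed=120);r.grip(20,25);print('w',r.read_width())
    r.move_l([*c,120],feed=200);s=tray(*spot);r.move_pose([*s,120],down(TA-np.pi/2))
    print('w',r.read_width());r.move_l([*s,47],feed=120);r.grip(38);r.move_l([*s,130],feed=200);print('t',r.read_time())
E
python3 - <<'E'
from h import *
pick([443,41],(40,-26))
im=shot('wrist');save(im,'w2')
E
```

```text
seen [442.3  42.7] 29.3 1009 2.0 26.9 29.4
w 27.51883817108583
w 27.94266259927937
t 9.5
```

View pics/w2.png

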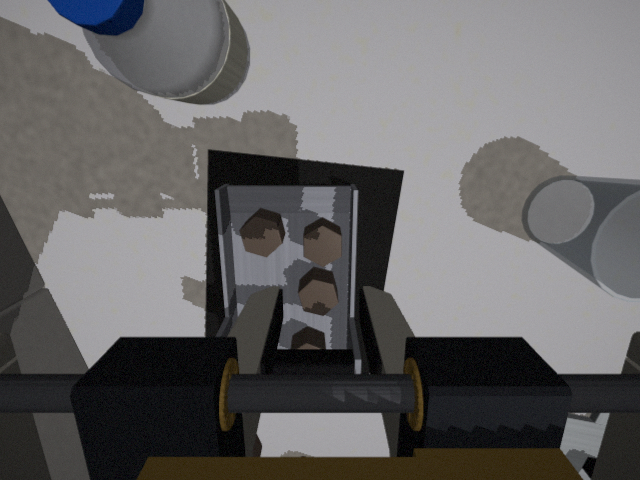

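The first piece stands in the tray at (322,241), beside the others at (263,232) and (318,290). On to the remaining three.

```bash
python3 - <<'E'
from h import *
pick([449,-17],(-58,25))
pick([441,-83],(6,26))
pick([437.5,-150],(23,-1))
r.move_pose([*(tray(0,0)-[150,30]),330],down(0))
im=shot('wrist');save(im,'w3');np.savez('pics/w3',**im)
for c,z,n,Q in pieces(im,18,60): print(c.round(1),round(z,1),n)
E
```

```text
seen [448.8 -16.3] 29.3 1004 10.0 27.0 29.8
w 27.788396208254632
w 27.68130764762942
t 16.5667
seen [440.6 -83. ] 29.2 993 8.0 26.9 29.5
w 27.595700393941765
w 27.544062723544503
t 23.8417
seen [ 437.2 -150.3] 29.3 943 12.0 26.8 29.5
w 27.90970713338329
w 27.476922987353916
t 31.4
[664.6  38.4] 34.7 335
[623.4  27.8] 34.1 435
[671.5  -3.4] 35.1 491
[562.4   3.6] 34.2 409
[636.4 -19.6] 34.2 296
[579.6 -33. ] 34.3 377
```

View pics/w3.png

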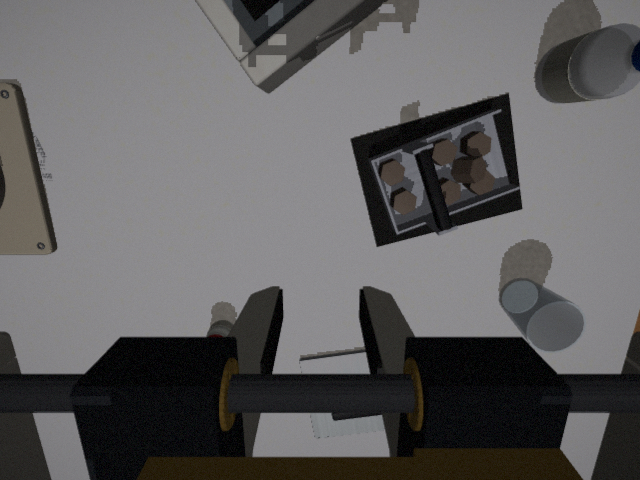

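Six tops are found standing, and the seventh, at (469,170), sits between its neighbours in the tray. No strays remain on the bench. Now I'll check that piece's height and look at the mill.

```bash
python3 - <<'E'
from h import *
im=dict(np.load('pics/w3.npz'));w=cloud(im);print('D',w[170,469].round(),w[165,472].round(),im['pixels'][170,469])
r.move_pose([470,150,400],down(0))
im=shot('wrist');save(im,'w4');np.savez('pics/w4',**im)
E
```

```text
D [646.   9.  59.] [648.  15.  60.] [35 27 25]
```

View pics/w4.png

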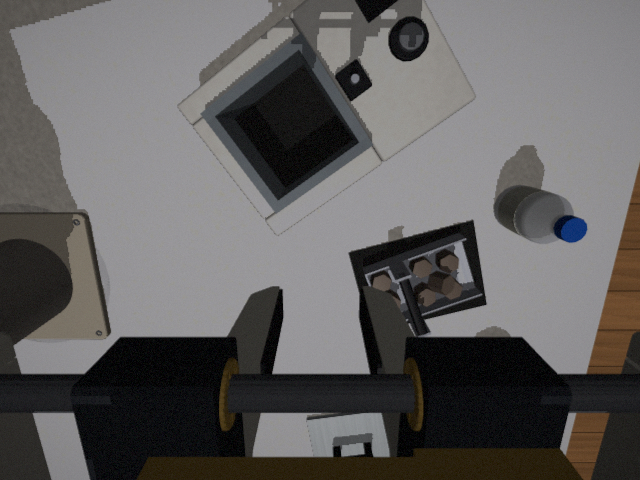

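The seventh piece stands on top of its neighbours (top at z≈60 mm, tray centre line), so it's safely inside. The mill shows its mouth at (292,122), pin at (355,78) and button at (408,38). Now the mill's pose.

```bash
python3 - <<'E'
from h import *
im=dict(np.load('pics/w4.npz'));w=cloud(im)
m=(w[...,2]>104)&(w[...,2]<116)
for c,b in blobs(m,150):
    P=w[b][:,:2].astype(np.float32);print(c.round(),b.sum(),np.round(cv2.minAreaRect(P)[0],1),np.round(cv2.minAreaRect(P)[1],1),round(cv2.minAreaRect(P)[2],1),np.median(w[b][:,2]).round(1))
# hole: inside of mouth
m=(w[...,2]<95)&(w[...,2]>-5);
q=np.zeros((480,640),bool);q[40:210,190:380]=1
hole=im['pixels'].max(-1)<75
for c,b in blobs(hole&q,2000):
    uv=cv2.boxPoints(cv2.minAreaRect(np.argwhere(b)[:,::-1].astype(np.float32)))
    X=np.array([ray(im,u,v,110)[:2] for u,v in uv]);print('box',uv.round(),X.round(1),X.mean(0))
# hand-picked collar inner/outer corners at z=110
for u,v in [(355,78),(408,38)]: print(w[v,u].round(1),ray(im,u,v,110).round(1),ray(im,u,v,119).round(1))
for c,b in blobs((w[...,2]>116)&(w[...,2]<126),5): print('pin?',w[b].mean(0).round(1),b.sum())
E
```

```text
[410.  36.] 627 [566.3 328.8] [31.5 29.6] 9.8 112.8
[286. 122.] 5275 [429.6 231.8] [144.4 144.5] 35.2 111.1
[353.  79.] 682 [505.6 285.2] [29.8 33.6] 35.5 105.2
[550. 220.] 545 [761.5 120.9] [46.4 38.7] 61.3 109.3
[ 18. 301.] 537 [56.1 -2. ] [109.6  27.7] 87.2 109.9
box [[205. 104.]
 [301.  32.]
 [375. 130.]
 [279. 202.]] [[336.8 258.5]
 [447.6 331.6]
 [531.5 230.2]
 [416.8 145.3]] [433.15460431 241.41095508]
[506.2 284.8 120.3] [507.1 286.  110. ] [506.3 285.  119. ]
[563.1 325.4 112.9] [563.7 326.  110. ] [561.8 324.2 119. ]
pin? [505.4 285.1 119.8] 71
pin? [755.9 122.2 119. ] 144
pin? [ 63.3   4.6 120.9] 406
```

The mouth is at (429.6, 231.8) with its axis at 35.2°. The collar measures 144 mm, and the pin and button land within 1 mm of where they should be. Next I'll check which pour direction the arm can reach, and measure the bar again.

```bash
cat >> h.py <<'E'
MO=np.array([429.6,231.8,110.]);MA=np.radians(35.2)
def tool(phi,th,flip):
    """tool for tray heading phi, nose-down th, holding bar; flip = half turn about y"""
    M=R.from_euler('z',phi)*R.from_euler('y',th)
    z=np.array([1,0,0])*(1-2*flip);y=np.array([0,0,-1.]);B=np.c_[np.cross(y,z),y,z]
    q=(M*R.from_matrix(B)).as_quat();return q[[3,0,1,2]],M
GP=np.array([-30,0,72.])   # TCP in tray frame (underside centre)
def pourpose(phi,th,flip,inset=10,h=8):
    q,M=tool(phi,th,flip);d=np.array([np.cos(phi),np.sin(phi),0])
    lip=MO+d*(inset-60)+[0,0,h];return lip+M.apply(GP-[80,0,4]),q
E
python3 - <<'E'
from h import *
im=dict(np.load('pics/w3.npz'));W=cloud(im)
m=(W[...,2]>82)&(W[...,2]<95)&(im['pixels'].max(-1)<60)&(abs(W[...,1])<80)&(W[...,0]>530)&(W[...,0]<680)
print('bar',cv2.minAreaRect(W[m][:,:2].astype(np.float32)),W[m].mean(0))
for k in range(4):
  for f in (0,1):
    phi=MA+k*np.pi/2;o=[]
    for th in (-5,0,20,40,50,60,70,80):
        p,q=pourpose(phi,np.radians(th),f);s=r.ik(p,q);o.append(None if s is None else np.round(s,1).tolist())
    print(k,f,*o,sep='\n  ')
p,q=tool(TA,0,0);
for f in (0,1): print(np.round(r.ik([599.3,-9,74],tool(TA,0,f)[0]),2))
E
```

```text
bar ((598.9459228515625, -9.109664916992188), (21.385217666625977, 98.27141571044922), 21.975189208984375) [598.88754506  -9.0445657   87.58979971]
0
  0
  [0.2, -0.8, 2.3, 0.0, 1.6, -0.4]
  [0.3, -0.7, 2.2, -0.0, 1.6, -0.3]
  [0.4, -0.2, 1.8, -0.1, 1.8, -0.2]
  [0.4, 0.3, 1.5, -0.1, 2.1, -0.2]
  [0.5, 0.5, 1.3, -0.2, 2.2, -0.2]
  [0.5, 0.7, 1.1, -0.2, 2.4, -0.2]
  [0.5, 0.9, 0.9, -0.2, 2.6, -0.2]
  [0.5, 1.1, 0.7, -0.3, 2.7, -0.3]
0
  1
  None
  None
  None
  None
  None
  None
  None
  None
1
  0
  [0.0, 0.0, 1.7, 0.1, 1.5, -2.2]
  [0.1, -0.0, 1.7, -0.0, 1.4, -2.1]
  [0.4, -0.2, 1.8, -0.3, 1.4, -1.8]
  [0.7, -0.1, 1.9, -0.7, 1.5, -1.4]
  [0.8, -0.0, 1.9, -0.8, 1.6, -1.2]
  [0.9, 0.1, 1.8, -1.0, 1.6, -1.1]
  [1.0, 0.2, 1.8, -1.1, 1.7, -1.0]
  [1.1, 0.4, 1.8, -1.2, 1.9, -0.9]
1
  1
  [0.0, 0.0, 1.7, 0.1, 1.5, 1.0]
  [0.1, -0.0, 1.7, 0.0, 1.4, 1.1]
  [0.4, -0.2, 1.8, -0.3, 1.4, 1.4]
  [0.7, -0.1, 1.9, -0.7, 1.5, 1.7]
  [0.8, -0.0, 1.9, -0.8, 1.6, 1.9]
  [0.9, 0.1, 1.8, -1.0, 1.6, 2.0]
  [1.0, 0.2, 1.8, -1.1, 1.7, 2.2]
  [1.1, 0.4, 1.8, -1.2, 1.9, 2.3]
2
  0
  None
  None
  None
  None
[... 460 characters left out ...]
.9, 0.9]
  [-0.1, 0.4, 1.6, 0.9, 2.0, 0.8]
  [-0.2, 0.5, 1.6, 0.9, 2.1, 0.8]
3
  1
  [0.8, -0.1, 1.8, -0.1, 1.4, -1.4]
  [0.7, -0.1, 1.8, -0.0, 1.4, -1.5]
  [0.4, -0.2, 1.8, 0.3, 1.6, -1.8]
  [0.1, -0.0, 1.8, 0.6, 1.7, -2.1]
  [0.0, 0.1, 1.7, 0.7, 1.8, -2.2]
  [-0.1, 0.2, 1.7, 0.8, 1.9, -2.3]
  [-0.1, 0.4, 1.6, 0.9, 2.0, -2.3]
  [-0.2, 0.5, 1.6, 0.9, 2.1, -2.4]
[-0.1   0.25  1.64 -0.    1.25 -0.48]Traceback (most recent call last):
  File "<stdin>", line 12, in <module>
    return _wrapfunc(a, 'round', decimals=decimals, out=out)
    return _wrapit(obj, method, *args, **kwds)
    result = getattr(arr, method)(*args, **kwds)
TypeError: unsupported operand type(s) for *: 'NoneType' and 'float'
```

The bar reading repeats. Pouring toward heading 125.2° (square to the mill and away from the pin) is reachable through 80°. I'll grip the bar, carry the tray level, and tip it slowly about the lip.

```bash
python3 - <<'E'
from h import *
q,_=tool(np.radians(21.7),0,0)
b=[599,-9]
r.move_pose([*b,160],q);r.grip(27)
hit=r.move_l([*b,74],feed=80,f_stop=8);print('hit',hit,r.read_position().round(1))
r.grip(5,60);print('w',r.read_width())
r.move_l([*b,110],feed=40);print('F',np.round(r.read_force(),1),r.read_width())
r.move_l([*b,265],feed=120)
phi=MA+np.pi/2
p,q=pourpose(phi,0,0);r.move_l([p[0],p[1],265],rot=q,feed=60)
print(r.read_width(),r.read_time())
im=shot('wrist');save(im,'w5');save(shot('scene'),'s5')
E
```

```text
hit False [599.6  -9.1  74.8]
w 13.473880425711192
F [ 0.3 -0.5 -7. ] 13.381702409225225
13.441334883130352 41.6167
```

View pics/s5.png

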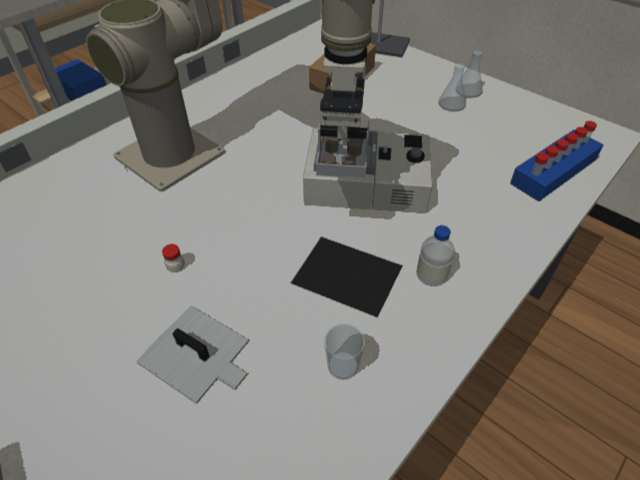

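The tray hangs level at (343,150) with its load (7.0 N lifted against 6.5 N expected), and nothing has fallen on the bench. Tipping now.

```bash
python3 - <<'E'
from h import *
phi=MA+np.pi/2
p,q=pourpose(phi,0,0);r.move_l(p,feed=80)
for th in (10,20,30,40,45,50,55,60,65,70):
    p,q=pourpose(phi,np.radians(th),0);r.move_l(p,rot=q,feed=60 if th<40 else 30)
    if th>=40: print(th,np.round(r.read_force()[2],1),end='; ')
r.pause(1.0);print(np.round(r.read_force(),1),r.read_width(),r.read_time())
im=shot('wrist');save(im,'w6');save(shot('scene'),'s6')
E
python3 -c "
import cv2,numpy as np
a=cv2.imread('pics/w6.png');b=cv2.resize(cv2.imread('pics/s6.png')[60:260,240:480],None,fx=1.8,fy=1.8)
c=np.zeros((480,1072,3),np.uint8);c[:,:640]=a;c[:360,640:]=b;cv2.imwrite('pics/c6.png',cv2.resize(c,None,fx=.74,fy=.74))"
```

```text
40 -4.8; 45 -3.0; 50 -4.9; 55 -3.8; 60 -3.5; 65 -3.2; 70 -4.5; [-0.3 -0.3 -3.5] 13.687898880400105 49.475
```

View pics/c6.png

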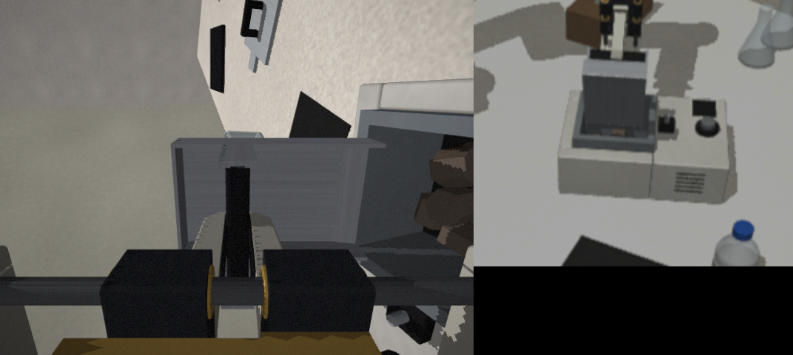

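The tray shows empty, and the force of 3.5 N equals the tray alone. The pieces lie in the mouth at right. I'll untip and set the tray back squarely on its mat.

```bash
python3 - <<'E'
from h import *
phi=MA+np.pi/2
for th in (50,25,0):
    p,q=pourpose(phi,np.radians(th),0,h=30);r.move_l(p,rot=q,feed=90)
r.move_l([p[0],p[1],265],feed=150)
a=np.radians(15.4);q,_=tool(a,0,0);b=np.array([628.7,-2.2])-30*np.array([np.cos(a),np.sin(a)])
r.move_l([*b,265],rot=q,feed=80);r.move_l([*b,90],feed=120)
print(r.move_l([*b,72],feed=20,f_stop=3),r.read_position().round(1))
r.grip(27);r.move_l([*b,170],feed=120);print(r.read_time())
r.move_pose([430,130,330],down(0))
im=shot('wrist');save(im,'w7');np.savez('pics/w7',**im)
r.move_pose([520,-400,400],down(0))
im=shot('wrist');save(im,'w8');np.savez('pics/w8',**im);print(r.read_time())
E
python3 -c "
import cv2,numpy as np
a=cv2.imread('pics/w7.png');b=cv2.imread('pics/w8.png')
cv2.imwrite('pics/c7.png',cv2.resize(np.hstack([a,b]),None,fx=.625,fy=.625))"
```

```text
True [599.6 -10.1  74.7]
58.2
61.3167
```

View pics/c7.png

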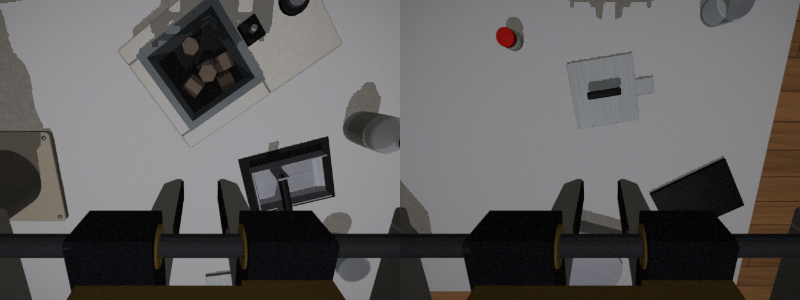

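The mill view shows the pieces well down in the mouth and the tray empty on its mat. The second view shows the cover at about (604,90) in the montage, tongue to +x, with the jar and beaker standing. Measuring the cover now.

```bash
cat >> h.py <<'E'
def cover(im,z0=0,guess=None):
    w=cloud(im);h=(w[...,2]>z0+36)&(w[...,2]<z0+56)&(im['pixels'].max(-1)<70)
    if guess is not None: h&=np.hypot(w[...,0]-guess[0],w[...,1]-guess[1])<80
    c,b=max(blobs(h,20),key=lambda t:t[1].sum());T=w[b];T=T[T[:,2]>z0+43]
    rc=cv2.minAreaRect(T[:,:2].astype(np.float32));hc=T[:,:2].mean(0)
    p=(w[...,2]>z0+4)&(w[...,2]<z0+14)&(np.hypot(w[...,0]-hc[0],w[...,1]-hc[1])<130)
    b=max(blobs(p,200),key=lambda t:t[1].sum())[1]
    uv=np.argwhere(b)[:,::-1];Q=np.array([ray(im,u,v,z0+8)[:2] for u,v in uv])
    d=Q-hc
    i=np.hypot(*d.T)>112; t=d[i].mean(0) if i.any() else np.zeros(2) # tongue end only (corners at 106)
    return hc,rc,len(T),t,np.degrees(np.arctan2(t[1],t[0])),i.sum(),cv2.minAreaRect(Q[np.hypot(*d.T)<108].astype(np.float32)),w
E
python3 - <<'E'
from h import *
im=dict(np.load('pics/w8.npz'));o=cover(im,0,(528,-335))
print(*o[:-1],sep='\n')
im=dict(np.load('pics/w7.npz'));w=cloud(im);m=np.hypot(w[...,0]-MO[0],w[...,1]-MO[1])<58
print('in mouth z',np.nanpercentile(w[m][:,2],[5,50,95,99]).round())
for c,z,n,Q in pieces(im,-5,105): print(c.round(),z.round(),n)
E
```

```text
[ 527.33869628 -342.51193663]
((527.176513671875, -342.73101806640625), (73.24176025390625, 16.0166072845459), 8.912030220031738)
655
[112.259323    16.94864927]
8.58554059155716
79
((543.0372314453125, -340.3938293457031), (184.31863403320312, 149.92103576660156), 8.88110637664795)
in mouth z [12. 14. 69. 70.]
[410. 271.] 41.0 535
[472. 246.] 41.0 372
[441. 225.] 69.0 586
[416. 202.] 69.0 389
[ 73. -27.] 13.0 4987
```

The cover's handle centre is (527.2, -342.6), heading 8.8°, and its size matches. The heap's top is at z≈69, well below the rim. I'll take one closer look, then grip the cover and lay it on.

```bash
python3 - <<'E'
from h import *
c=np.array([527.2,-342.6]);a=np.radians(8.8)
r.move_pose([*c,190],down(a-np.pi/2));r.grip(45)
im=shot('wrist');o=cover(im,0,c);print(o[0],o[1],o[3],o[4],o[6])
c2=np.array(o[1][0]);an=o[1][2] if o[1][1][0]>o[1][1][1] else o[1][2]-90
print(c2,an)
if np.hypot(*(c2-c))<6 and abs(an-8.8)<4:
    c=c2;a=np.radians(an)
    q=down(a-np.pi/2);r.move_l([*c,110],rot=q,feed=150)
    print(r.move_l([*c,29],feed=80,f_stop=8));r.grip(5,50);print('w',r.read_width(),r.read_position())
    r.move_l([*c,60],feed=40);print('F',r.read_force().round(1))
    r.move_l([*c,250],feed=150);r.move_l([MO[0],MO[1],250],rot=down(MA-np.pi/2),feed=150)
    print(r.read_time(),r.read_width(),r.read_position());save(shot('scene'),'s9')
E
```

```text
[ 529.77107493 -342.33764046] ((527.8338012695312, -342.6097717285156), (73.3798599243164, 15.817901611328125), 9.13143253326416) [111.30316462  17.35680578] 8.86341557141351 ((545.088134765625, -339.9122314453125), (184.83651733398438, 150.08258056640625), 8.820817947387695)
[ 527.83380127 -342.60977173] 9.13143253326416
False
w 15.483915859323032 [ 527.88551475 -342.68722431   29.13430719]
F [-0.2  0.2 -5. ]
72.05 15.752856252609728 [429.68871536 231.60383202 250.01318775]
```

```bash
python3 - <<'E'
from h import *
r.move_l([MO[0],MO[1],160],feed=100);f0=r.read_force()
print(r.move_l([MO[0],MO[1],134],feed=15,f_stop=3.5),r.read_position().round(2),(r.read_force()-f0).round(2))
r.grip(40);r.pause(.3);r.move_l([MO[0],MO[1],230],feed=120)
r.move_pose([430,130,360],down(0))
im=shot('wrist');save(im,'w10');np.savez('pics/w10',**im);o=cover(im,110,MO[:2]);print(*o[:-1],sep='\n')
w=o[-1];m=(w[...,2]>114)&(w[...,2]<124)&(np.hypot(w[...,0]-MO[0],w[...,1]-MO[1])<125)&(im['pixels'].max(-1)>60);P=w[m];A=np.c_[P[:,:2]-MO[:2],np.ones(len(P))];k=np.linalg.lstsq(A,P[:,2],rcond=None)[0];print('plane',k,len(P),r.read_time())
E
```

```text
True [429.64 231.8  139.11] [-0.1   0.09 10.11]
[429.40493226 232.36207864]
((428.8482666015625, 232.11212158203125), (73.61822509765625, 16.064638137817383), 35.06268310546875)
1457
[92.6554401 65.3225468]
35.18402726410316
162
((442.5444641113281, 241.68951416015625), (183.74790954589844, 150.02120971679688), 35.04994201660156)
plane [-1.67575355e-04 -7.42017580e-04  1.19148595e+02] 22982 77.3917
```

View pics/w10.png

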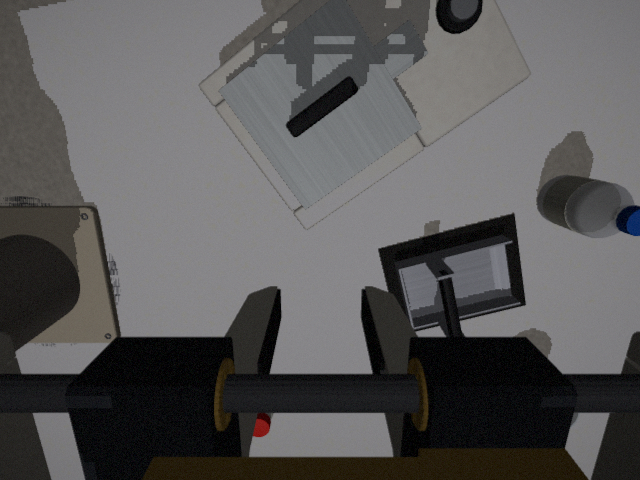

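The cover lies flat (tilt under 0.001), centred within 1 mm at heading 35.1°, with its tongue over the pin. I'll check that the bench has no strays and then press the button.

```bash
python3 - <<'E'
from h import *
for n in ('top','scene'):
    im=shot(n);print(n,[(c.round().tolist(),round(float(z)),k) for c,z,k,Q in pieces(im,12,80)])
im=dict(np.load('pics/w10.npz'));w=cloud(im)
B=MO[:2]+167*np.array([np.cos(MA),np.sin(MA)]);d=np.hypot(w[...,0]-B[0],w[...,1]-B[1])
for lo,hi in ((0,10),(10,14),(14,17),(17,20),(20,24)): print(lo,np.round(np.nanmedian(w[(d>=lo)&(d<hi)][:,2]),1))
r.grip(0,20)
r.move_pose([*B,190],down(MA-np.pi/2));r.move_l([*B,130],feed=100);f0=r.read_force()
print(r.move_l([*B,106],feed=15,f_stop=10),r.read_position().round(2),(r.read_force()-f0).round(1))
r.pause(.3);print((r.read_force()-f0).round(1));save(shot('scene'),'s11')
r.move_l([*B,190],feed=80);print(r.read_time())
E
```

```text
top [([331.0, -233.0], 56, 236), ([132.0, 509.0], 59, 477)]
scene [([143.0, 578.0], 56, 1594), ([337.0, -235.0], 52, 249)]
0 113.0
10 111.9
14 103.3
17 103.0
20 96.9
True [566.06 328.06 114.32] [-1.9  0.2  5.2]
[-2.4 -1.4  6.4]
82.6833
```

The button went down about 6 mm against a 10 N stop, and the only brownish blobs seen are the jar's cap and the cardboard box. A last look from clear of everything.

```bash
python3 - <<'E'
from h import *
r.move_pose([430,110,380],down(0))
im=shot('wrist');o=cover(im,110,MO[:2]);print(o[1],o[4]);s=shot('scene');save(s,'s12')
print(r.read_time())
E
```

```text
((428.8697509765625, 232.17782592773438), (73.6387939453125, 16.33452033996582), 35.047725677490234) 35.255318860130394
84.0
```

View pics/s12.png

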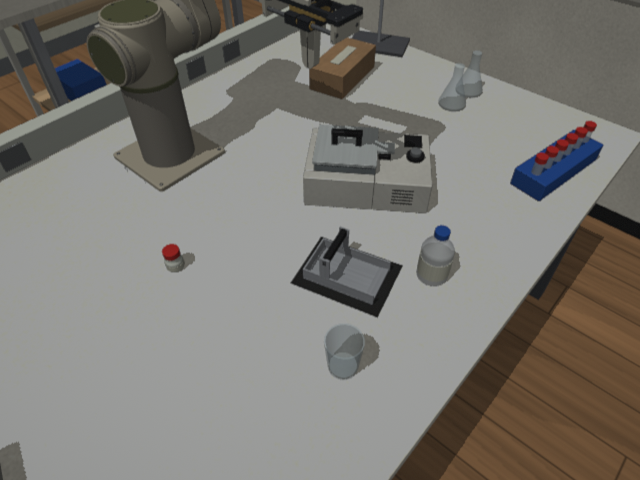

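The last picture shows the cover seated at (347,148), the empty tray on its mat at (348,270), and the bottle, beaker and jar where they started. No strays are left, so I'm handing in.

```bash
python3 -c "
from h import *
r.sign_off();print(r.read_time())"
```

```text
the job is handed in; nothing more can be done
the job is handed in; nothing more can be done
```

I finished the job and handed it in at about 84 s of the 210 s allowed. All four strays went into the tray, and I tipped the full load into the mill. The empty tray went back upright on its mat, the cover went over the mouth, and then I pressed the start button.

**Last checks:**
- **Pieces:** Neither camera found any left on the bench, and the tipped tray weighed 3.5 N, which is the tray alone. I did not count all seven inside the mill: only four showed as separate tops there.
- **Cover:** It lies flat and within about 1 mm of the mouth's centre, at 35.1° against the mill's 35.2°. It had not moved after the button press. I had no direct reading of the pin, so I judge it held down because the cover lies flat with its tongue over it.
- **Button:** It went down about 6 mm, until a 10 N force change stopped the press. That is more than the 5 N it needs to go fully down.
- **Bottle, beaker and jar:** They stand where they were.

The fourth stray came to rest on top of its neighbours in the tray instead of on the floor. It stayed inside on the way and left with the rest.

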